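# Draw the dropped bearing out from under the guard with the hooked rod

## Robot

A 7-joint arm with a two-finger parallel gripper is mounted at the origin on a cart in front of the work surface, level with it; the furniture and walls round the work are solid. World frame = base frame: x ahead of the robot, y to its left, z up, the work surface at z = 0. Lengths are in mm, angles in rad, forces in N, time in s.
With the tool pointing down it reaches from about 400 to 875 mm from the base axis. Payload 4.4 kg.
Tool frame: the origin (TCP) lies at the very end of the fingers, on their centre line; the grasp point (between the pads) lies behind it (arm.hold_point_z is the z of the grasp point in the tool frame, in mm); z points along the fingers, y is the line along which they close (so a half turn about z gives the same grasp; the last joint's range is limited). The gripper opens to 85 mm and grips with 20 to 120 N. Pads are 22 mm wide; open, the fingers measure 114 mm over their backs; the gripper's body (76 mm by 85 mm) begins 54 mm behind the grasp point. The pads swing forward as they close: fully open they stand 13 mm farther back than shut.
Start: joints at [1.098, 0.628, 0.038, 1.517, -0.027, 0.996, -0.02], TCP at [257.217, -596.957, 194.813] pointing down, gripper open.
Joint ranges: [-3.06, 3.06], [-0.37, 2.12], [-1.25, 1.32], [0.18, 2.47], [-1.1, 4.24], [0.23, 1.98], [-2.94, 2.94]. Speed limits (rad/s): [2.57, 2.57, 3.14, 3.14, 3.14, 3.14, 3.14].

## Interface

Orientations are given as a 3x3 rotation matrix whose columns are the frame's x, y, z axes.
In Python, from workcell import arm gives the robot as it stands.
- The arm moves only by the shell command python3 -m pendant 'ROWS' [OPENING] [FORCE]. ROWS is JSON, a list of rows, each an object with "xyz": the shift along the tool's x, y, z in units of 30 mm (1.0 is 30 mm), a list of three; "rotation": the turn, a rotation vector about the tool's x, y, z in degrees, a list of three. A call has 1 to 10 rows; each row shifts and turns the commanded pose from where the row before left it, along the tool's axes as they then stand; what a row does not reach is not made up. A row lasts 1/12 s, in which the tool goes at most 41.7 mm and 7.16 degrees, less where a joint would pass 70% of its speed; a pose out of reach is approached as far as the arm can. A call is refused whole if a number of a shift passes 1 or a number of a turn 7.16, either way. A call with a gripper value outside its range is refused whole. OPENING is the opening, from -1 (shut) to 1 (fully open), set as the call begins (- or left out, the last holds). The fingers move at their own pace and stop on an object; FORCE is the grip in N (left out, the last holds). Time passes only in rows, so rows that do not move let the fingers close. It gives the time, the measured TCP pose, the force, the opening and the grip force at its end, in the units of the state.
- arm.read_state(): the state, without advancing time (a new reading comes with each control period).
- arm.get_image(name): name is "scene" or "top"; returns a dict with "image" (400x640x3 uint8, red, green, blue), "fx", "fy", "cx", "cy" (pixels), "distortion" ([k1, k2, p1, p2, k3] as OpenCV has them; the pictures are not rectified), "origin" and "attitude" of the camera in the world. Camera axes: x right, y down, z forward; pixel columns grow to the right and rows downward; lengths in mm; the calibration is good to about 2 mm. A picture is of the moment at which its call begins. There is no depth.
- arm.hand_in(): hands the job in; it is judged then, once.
Trained networks look in the newest picture that a camera, given by its name, has taken for a name from the list of things; names that differ only in an ending like _2 or _b are one class to them, and where a whole thing is asked for, a point or a joint stands for the part that bears it (a point fixed in the world has none). Each returns a list of dicts, best first, with "confidence" (0 to 1); they miss things now and then, are a little off and sometimes report something else, mostly with a low value. They report only what shows in the picture. A call takes as long as a camera call. They do not tell look-alikes from the thing itself.
- arm.look_for(camera, name): "rect" ([left, top, right, bottom] in pixels, round what is visible of it).
- arm.regions_of(camera, name): "mask" (400x640 bool, what is visible of it) and "rect" ([left, top, right, bottom] in pixels, round what is visible of it).
The state is a dict: "time": time; "joint_positions": joint angles; "qd": joint speeds; "tau": joint torques, N m; "position": TCP position; "tcp_rot": TCP orientation; "contact_force": force on the tool from outside, world axes, zero at the start; "wrist_torque": the same for the moment, N m; "grip_width": finger opening in mm; "grip_force": force on a finger pad.
Only numpy, scipy, OpenCV 4.12 (cv2) and the standard library are available. Lean on these libraries where they do the work, as an engineer would, in place of code of your own. Each camera call takes 0.05 s, during which the arm holds its last target. There are 200 camera calls.

## Task

The large ball bearing has rolled under the fixed yellow bar guard on the bench. Take the hooked rod by its orange handle, reach in through the guard's open side, catch the bearing from behind in the crook and draw it along the bench until all of it lies clear in front of the open side; then lay the rod down flat with its hook outside the guard as well, and let go. Do not touch the bearing with the gripper, and leave the hex nut under the guard where it is.

Things in the scene. Friction and masses are not known exactly. Their poses are not given: they have to be found in the camera images.
- guard: fixed cage of yellow tubes and thin steel bars, 300 mm (x) by 260 mm (y) between its four corner posts, roof bars 88 to 99 mm above the bench. Origin: on the bench, mid-cage. Only its +y side (towards the robot's left) is open: at y = +130 mm, 290 mm wide, 88 mm high. Posts 10 mm thick, feet 26 mm. A fixed motor controller, up to 48 mm high, fills the back of the cage, y below -20 mm
- bearing_center (a point): the large steel ball bearing, a flat ring 47 mm across and 14 mm high that lies flat on the bench under the guard; point at its centre, 7 mm up. Weighs about 90 g and slides on the bench; its axes mean nothing
- nut_center (a point): bystander: a steel hex nut, 24 by 27 by 13 mm, flat on the bench under the guard, beside the bearing (about 90 to 160 mm from it along the guard's x); point at its centre
- hook_grip (a point): hooked rod lying flat, pointing roughly to the robot's right; point: mid-handle, 24 mm above its underside. Orange handle 110 (x) x 28 (y) x 40 mm high. A steel rod 8 mm thick, 0.5 mm above the underside, runs from it along +x to a cross bar at x = +240 mm, which runs 78 mm to the +y side and turns back 26 mm towards the handle: a J crook 70 mm wide inside. 0.2 kg, heaviest at the handle
- hook_crook (a point): point in the crook of the hooked rod: where the centre of the bearing sits when it lies against the middle of the cross bar. At x = +212.5 mm, y = +39 mm, z = -19.5 mm from the grip point, same axes; 4.5 mm above the bench when the rod lies flat
Things that resemble listed ones, but are neither listed nor needed, are in the scene too. Leave any brown or turquoise look-alike of the part that bears bearing_center alone.

How it is judged:
By the outcome, as a careful person would: the job done as asked, in the order asked, and still so for the second after the job is handed in, with the robot touching nothing.
It also fails if it takes over 42 s, if anything falls off the work surface, if the arm or the gripper's body presses on something with over 40 N, if the wrist force passes 120 N, or if a joint passes its speed limit or range.

## Working session

There is one attempt and no reset: what is moved stays moved. The work goes in short steps, Python scripts to look and compute and a shell command to move; the robot and the scene stay as the last step left them, time stands still between calls to the robot, and variables do not carry over. Pictures are saved under pics/ and viewed, at most 10 in all, crops included, and the job is handed in when it is done.

```bash
mkdir -p pics; ls; cat > h.py <<'E'
import numpy as np, cv2
from workcell import arm
def ray(im,px):
    K=np.array([[im["fx"],0,im["cx"]],[0,im["fy"],im["cy"]],[0,0,1.]])
    p=cv2.undistortPoints(np.array([[px]],float),K,np.array(im["distortion"],float))[0,0]
    return np.array(im["origin"],float),np.array(im["attitude"],float).reshape(3,3)@np.array([p[0],p[1],1])
def at(im,px,z):
    o,d=ray(im,px); return o+d*(z-o[2])/d[2]
def proj(im,P):
    K=np.array([[im["fx"],0,im["cx"]],[0,im["fy"],im["cy"]],[0,0,1.]])
    R=np.array(im["attitude"],float).reshape(3,3)
    rv=cv2.Rodrigues(R.T)[0]; t=-R.T@np.array(im["origin"],float)
    return cv2.projectPoints(np.array(P,float).reshape(-1,3),rv,t,K,np.array(im["distortion"],float))[0][:,0]
E
python3 - <<'E'
from h import *
s=arm.read_state(); print(s["position"],s["tcp_rot"],s["grip_width"],arm.hold_point_z)
for c in("top","scene"):
    im=arm.get_image(c); cv2.imwrite(f"pics/{c}0.png",im["image"][:,:,::-1])
    print(c,im["origin"],np.round(im["attitude"],3).tolist(),im["fx"])
    for n in("guard","bearing_center","nut_center","hook_grip"):
        for r in arm.look_for(c,n)[:4]:
            q=r["rect"]; print(n,np.round(q),round(r["confidence"],2),np.round(at(im,[(q[0]+q[2])/2,(q[1]+q[3])/2],7)))
E
```

```text
pics
[ 256.9422175  -596.30684876  193.89327385] [[ 9.18386211e-01  3.95684414e-01 -7.81621582e-04]
 [ 3.95685185e-01 -9.18384583e-01  1.72984499e-03]
 [-3.33565081e-05 -1.89794187e-03 -9.99998198e-01]] 85.55915691784512 -18.700000000000003
top [554.71783879  40.94957277 986.98587486] [[0.007, -0.999, 0.053], [-1.0, -0.008, -0.023], [0.023, -0.053, -0.998]] 392.510837337454
guard [359. 154. 486. 288.] 0.82 [ 545. -226.    7.]
bearing_center [386. 193. 402. 207.] 0.69 [ 598. -153.    7.]
bearing_center [448. 122. 468. 142.] 0.63 [ 774. -321.    7.]
bearing_center [341. 244. 362. 265.] 0.5 [460. -47.   7.]
nut_center [388. 246. 398. 253.] 0.65 [ 473. -151.    7.]
hook_grip [195. 212. 314. 253.] 0.95 [514. 195.   7.]
scene [ 808.88555272  528.88242279 1034.74452769] [[-0.917, 0.356, -0.18], [0.399, 0.801, -0.447], [-0.015, -0.482, -0.876]] 403.0492481910805
guard [256.  81. 380. 194.] 0.89 [ 536. -222.    7.]
guard [344. 201. 429. 288.] 0.57 [507. 194.   7.]
bearing_center [300. 154. 313. 170.] 0.6 [ 606. -149.    7.]
bearing_center [356. 163. 372. 180.] 0.59 [460. -46.   7.]
bearing_center [350. 202. 428. 286.] 0.19 [501. 195.   7.]
hook_grip [345. 201. 430. 289.] 0.71 [505. 195.   7.]
```

View pics/top0.png

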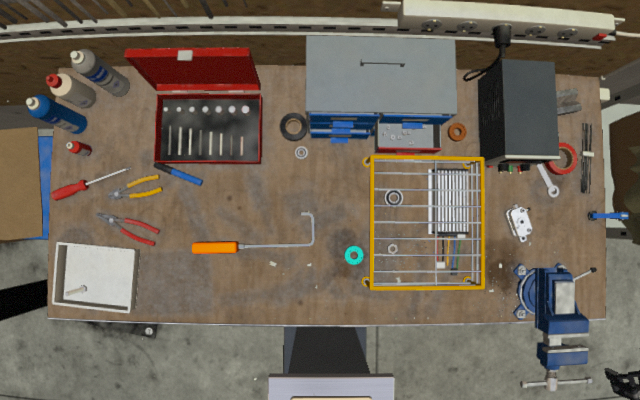

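View pics/scene0.png

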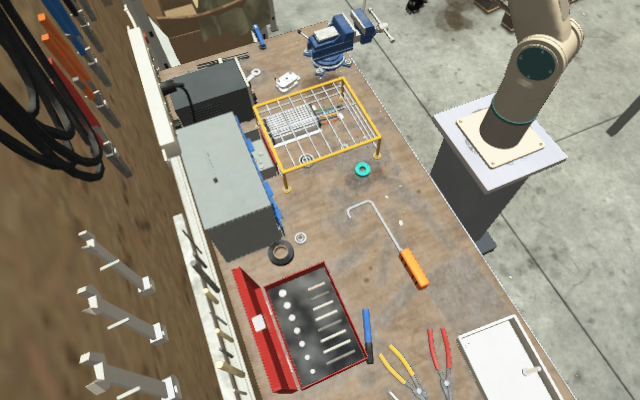

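The top view shows the orange handle at about (215,247), the hook tip at (303,212), the cross bar at x≈313, the bearing at (394,198), the nut at (392,249) and the open side at column ≈370. A turquoise look-alike sits at (353,255), outside the guard. Next I'll get precise poses.

```bash
python3 - <<'E'
from h import *
for c in("top","scene"):
    im=arm.get_image(c); I=im["image"]
    hsv=cv2.cvtColor(I,cv2.COLOR_RGB2HSV)
    m=arm.regions_of(c,"hook_grip")
    mk=m[0]["mask"]
    o=(mk&(hsv[:,:,0]<16)&(hsv[:,:,1]>180)&(hsv[:,:,2]>120))
    ys,xs=np.nonzero(o); pts=np.array([at(im,(x,y),40)[:2] for x,y in zip(xs,ys)])
    r=cv2.minAreaRect(pts.astype(np.float32)); print(c,"handle@z40",np.round(pts.mean(0)),r)
    ys,xs=np.nonzero(mk&~o); p2=np.array([at(im,(x,y),4.5)[:2] for x,y in zip(xs,ys)])
    print("rod bbox",p2.min(0).round(),p2.max(0).round())
    for n in("bearing_center","nut_center"):
        for r in arm.regions_of(c,n):
            ys,xs=np.nonzero(r["mask"]); q=r["rect"]
            print(n,round(r["confidence"],2),at(im,((q[0]+q[2])/2,(q[1]+q[3])/2),10).round(), at(im,(xs.mean(),ys.mean()),10).round())
# guard by yellow fit
im=arm.get_image("top")
for px in((370,157),(370,290),(484,157),(484,289)): print("roof",at(im,px,94).round())
for px in((366,160),(365,283)): print("foot",at(im,px,3).round())
from scipy.optimize import minimize
I=arm.get_image("scene");
E
```

```text
top handle@z40 [479. 286.] ((478.1534118652344, 286.50555419921875), (26.471961975097656, 104.49578857421875), 0.7733633518218994)
rod bbox [462.  47.] [566. 350.]
bearing_center 0.82 [ 773. -319.   10.] [ 775. -317.   10.]
bearing_center 0.58 [ 599. -151.   10.] [ 606. -149.   10.]
bearing_center 0.55 [461. -49.  10.] [461. -50.  10.]
nut_center 0.45 [508. 203.  10.] [486. 223.  10.]
scene handle@z40 [491. 297.] ((492.5391540527344, 291.6867980957031), (19.998531341552734, 106.92604064941406), 10.377302169799805)
rod bbox [455.  44.] [568. 339.]
bearing_center 0.57 [ 609. -148.   10.] [ 605. -153.   10.]
bearing_center 0.45 [466. -45.  10.] [465. -51.  10.]
roof [692. -81.  94.]
roof [389. -81.  94.]
roof [ 696. -351.   94.]
roof [ 388. -348.   94.]
foot [699. -83.   3.]
foot [389. -81.   3.]
```

```bash
python3 - <<'E'
import cv2
a=cv2.imread("pics/top0.png"); cv2.imwrite("pics/c1.png",cv2.resize(a[145:300,180:440],None,fx=3,fy=3,interpolation=cv2.INTER_CUBIC))
E
```

```text
(no output)
```

View pics/c1.png

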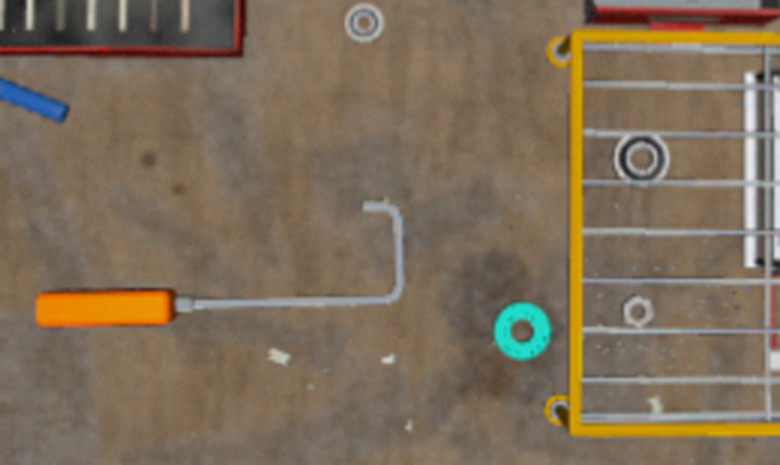

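The crop shows the hook clearly: shaft from (195,304) to the corner (397,299), cross bar up to (397,207) and tip at (365,206). The bearing ring is at (641,158), the nut at (638,312), and the turquoise ring at (522,331) is well to the side.

```bash
python3 - <<'E'
from h import *
from scipy.optimize import least_squares
im=arm.get_image("top")
f=lambda x,y:((x+1)/3+180-.5,(y+1)/3+145-.5)
obs=[(105,308),(173,307),(195,304),(398,299),(398,207),(365,206)]
loc=[(0,0,16),(55,0,0),(78,0,-19.5),(240,0,-19.5),(240,78,-19.5),(214,78,-19.5)]
px=np.array([f(*o) for o in obs])
def W(v):
    c,s=np.cos(v[2]),np.sin(v[2]); return [(v[0]+c*x-s*y,v[1]+s*x+c*y,24+z) for x,y,z in loc]
wt=np.array([1,.3,.3,1,1,.5])[:,None]
r=least_squares(lambda v:((proj(im,W(v))-px)*wt).ravel(),[478,286,-1.57])
print(r.x,np.degrees(r.x[2]),(proj(im,W(r.x))-px).round(1).tolist())
print("bearing",at(im,f(641,158),14),"nut",at(im,f(638,312),13),"turq",at(im,f(522,331),14))
print("J len check", at(im,f(398,299),4.5),at(im,f(398,207),4.5))
sc=arm.get_image("scene"); 
for q in([300,154,313,170],):print(at(sc,((q[0]+q[2])/2,(q[1]+q[3])/2),10))
E
```

```text
[477.7440917  288.79844689  -1.54319049] -88.41830221388183 [[-1.3, 0.1], [0.0, -0.4], [3.4, -0.2], [0.7, 0.2], [0.1, -0.4], [0.7, 0.2]]
bearing [ 603.39080932 -150.6345286    14.        ] nut [ 475.50354125 -148.32131496   13.        ] turq [459.76842648 -51.72752534  14.        ]
J len check [484.94335135  50.76239574   4.5       ] [561.36794251  51.38060513   4.5       ]
[ 606.38926763 -146.89591774   10.        ]
```

```bash
python3 -m pendant '[{"xyz":[1,-0.95,0],"rotation":[0,0,0]},{"xyz":[1,-0.95,0],"rotation":[0,0,0]},{"xyz":[1,-0.95,0],"rotation":[0,0,0]},{"xyz":[1,-0.95,0],"rotation":[0,0,0]},{"xyz":[1,-0.95,0],"rotation":[0,0,0]},{"xyz":[1,-0.95,0],"rotation":[0,0,0]},{"xyz":[1,-0.95,0],"rotation":[0,0,0]},{"xyz":[1,-0.95,0],"rotation":[0,0,0]},{"xyz":[1,-0.95,0],"rotation":[0,0,0]},{"xyz":[1,-0.95,0],"rotation":[0,0,0]}]' 1 && python3 -m pendant '[{"xyz":[0.6,-1,0],"rotation":[0,0,-6.83]},{"xyz":[0.75,-1,0],"rotation":[0,0,-6.83]},{"xyz":[0.9,-0.93,0],"rotation":[0,0,-6.83]},{"xyz":[1,-0.8,0],"rotation":[0,0,-6.83]},{"xyz":[1,-0.62,0],"rotation":[0,0,-6.83]},{"xyz":[1,-0.49,0],"rotation":[0,0,-6.83]},{"xyz":[1,-0.34,0],"rotation":[0,0,-6.83]},{"xyz":[1,-0.21,0],"rotation":[0,0,-6.83]},{"xyz":[1,-0.09,0],"rotation":[0,0,-6.83]},{"xyz":[1,0,0],"rotation":[0,0,-6.83]}]'
python3 -c "
from workcell import arm;import numpy as np
s=arm.read_state();print(s['position'],np.round(s['tcp_rot'],3).tolist(),s['time'])"
```

```text
time: 1.93
position: [420.6, -214.8, 195.2]
tcp_rot: [[0.919, 0.395, 0.001], [0.395, -0.919, -0.0], [0.001, 0.001, -1.0]]
contact_force: [0.6, 0.2, -0.2]
grip_width: 85.4
grip_force: 0.0
time: 2.77
position: [461.5, 123.4, 195.2]
tcp_rot: [[-0.034, 0.999, 0.001], [0.999, 0.034, 0.0], [0.0, 0.001, -1.0]]
contact_force: [0.4, 0.1, 0.4]
grip_width: 85.1
grip_force: 0.0
[461.5213459  123.43968796 195.15015421] [[-0.034, 0.999, 0.001], [0.999, 0.034, 0.0], [0.0, 0.001, -1.0]] 2.7667
```

```bash
python3 -m pendant '[{"xyz":[0.91,0.12,0.65],"rotation":[0,0,0]},{"xyz":[0.91,0.12,0.65],"rotation":[0,0,0]},{"xyz":[0.91,0.12,0.65],"rotation":[0,0,0]},{"xyz":[0.91,0.12,0.65],"rotation":[0,0,0]},{"xyz":[0.91,0.12,0.65],"rotation":[0,0,0]},{"xyz":[0.91,0.12,0.65],"rotation":[0,0,0]},{"xyz":[0,0,0],"rotation":[0,0,0]},{"xyz":[0,0,0],"rotation":[0,0,0]}]' 
python3 - <<'E'
from h import *
for c in("scene","top"):
    im=arm.get_image(c); cv2.imwrite(f"pics/{c}1.png",im["image"][:,:,::-1])
a=cv2.imread("pics/scene1.png")[150:330,280:500]; cv2.imwrite("pics/c2.png",cv2.resize(a,None,fx=3,fy=3))
E
```

```text
time: 3.43
position: [477.0, 287.7, 76.6]
tcp_rot: [[-0.031, 1.0, -0.002], [1.0, 0.031, -0.0], [-0.0, -0.002, -1.0]]
contact_force: [-0.2, -1.5, -0.1]
grip_width: 85.8
grip_force: 0.0
```

View pics/c2.png

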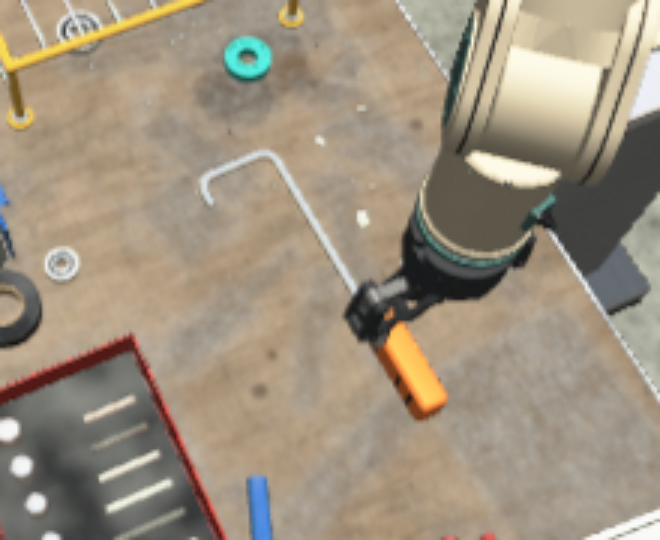

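The gripper is straddling the handle, with the fingers near (370,310) in the crop. Descending and gripping now.

```bash
python3 -m pendant '[{"xyz":[0,0.03,0.6],"rotation":[0,0,0]},{"xyz":[0,0,0.6],"rotation":[0,0,0]},{"xyz":[0,0,0.6],"rotation":[0,0,0]},{"xyz":[0,0,0.45],"rotation":[0,0,0]},{"xyz":[0,0,0],"rotation":[0,0,0]},{"xyz":[0,0,0],"rotation":[0,0,0]}]' && python3 -m pendant '[{"xyz":[0,0,0],"rotation":[0,0,0]},{"xyz":[0,0,0],"rotation":[0,0,0]},{"xyz":[0,0,0],"rotation":[0,0,0]},{"xyz":[0,0,0],"rotation":[0,0,0]},{"xyz":[0,0,0],"rotation":[0,0,0]},{"xyz":[0,0,0],"rotation":[0,0,0]},{"xyz":[0,0,0],"rotation":[0,0,0]},{"xyz":[0,0,0],"rotation":[0,0,0]},{"xyz":[0,0,0],"rotation":[0,0,0]},{"xyz":[0,0,0],"rotation":[0,0,0]}]' -1 80
```

```text
time: 4.03
position: [479.6, 284.8, 10.9]
tcp_rot: [[-0.026, 1.0, 0.0], [1.0, 0.026, -0.001], [-0.001, 0.0, -1.0]]
contact_force: [-0.1, 0.2, 0.5]
grip_width: 85.7
grip_force: 0.0
time: 4.87
position: [479.1, 286.2, 10.3]
tcp_rot: [[-0.028, 1.0, -0.0], [1.0, 0.028, -0.0], [-0.0, -0.0, -1.0]]
contact_force: [0.0, -0.2, 0.3]
grip_width: 0.0
grip_force: 0.0
```

```bash
python3 - <<'E'
from h import *
for c in("scene","top"):
    im=arm.get_image(c); cv2.imwrite(f"pics/{c}2.png",im["image"][:,:,::-1])
    print(c,proj(im,[[479,286,10],[478,288,40]]).round())
a=cv2.imread("pics/scene2.png")[180:310,320:470]; b=cv2.imread("pics/top2.png")[190:320,170:330]
cv2.imwrite("pics/c3.png",np.vstack([cv2.resize(a,(400,300)) ,cv2.resize(b,(400,300))]) if 0 else np.hstack([cv2.resize(a,(400,347)),cv2.resize(b,(400,325))[:325].copy() if 0 else cv2.resize(b,(400,347))]))
s=arm.read_state(); print(s["position"],s["grip_width"],s["grip_force"])
E
```

```text
scene [[412. 270.]
 [415. 266.]]
top [[218. 246.]
 [214. 248.]]
[479.06341412 286.2138944   10.27388004] -0.028820709976892643 0.0
```

View pics/c3.png

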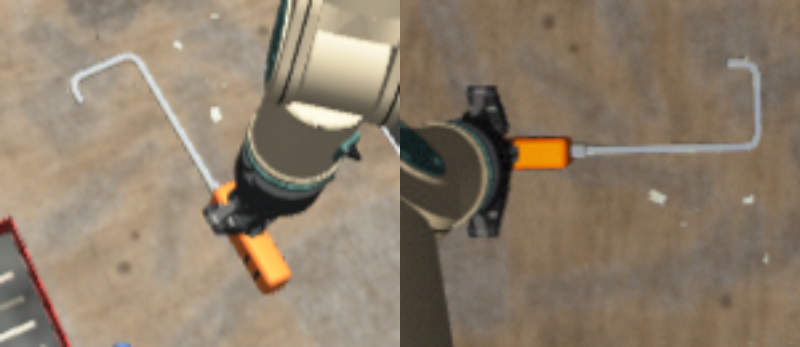

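The fingers still look wide apart and straddle the handle, although the reading says 0 mm. I'll re-command the grip and check.

```bash
python3 -m pendant '[{"xyz":[0,0,0],"rotation":[0,0,0]},{"xyz":[0,0,0],"rotation":[0,0,0]},{"xyz":[0,0,0],"rotation":[0,0,0]},{"xyz":[0,0,0],"rotation":[0,0,0]},{"xyz":[0,0,0],"rotation":[0,0,0]},{"xyz":[0,0,0],"rotation":[0,0,0]}]' -1 80
python3 - <<'E'
from h import *
for c in("scene","top"):
    im=arm.get_image(c); cv2.imwrite(f"pics/{c}3.png",im["image"][:,:,::-1])
    d=cv2.absdiff(cv2.imread(f"pics/{c}3.png"),cv2.imread(f"pics/{c}2.png")).max(2)>25
    print(c,d.sum(), [ (a.min(),a.max()) for a in np.nonzero(d)] if d.any() else 0)
    if c=="scene":
        d=cv2.absdiff(cv2.imread(f"pics/{c}2.png"),cv2.imread(f"pics/{c}1.png")).max(2)>25; print(d.sum())
print(np.round(arm.read_state()["tau"],2))
E
```

```text
time: 5.47
position: [479.1, 286.2, 10.3]
tcp_rot: [[-0.028, 1.0, 0.0], [1.0, 0.028, -0.0], [-0.0, 0.0, -1.0]]
contact_force: [0.7, 0.3, -1.3]
grip_width: 0.0
grip_force: 0.0
scene 15 [(np.int64(14), np.int64(209)), (np.int64(427), np.int64(574))]
11802
top 4 [(np.int64(371), np.int64(381)), (np.int64(96), np.int64(206))]
[ 0.000e+00 -5.398e+01 -2.660e+00 -1.031e+01  1.000e-02  0.000e+00
  0.000e+00]
```

```bash
python3 -m pendant '[{"xyz":[0,0,-0.3],"rotation":[0,0,0]},{"xyz":[0,0,-0.4],"rotation":[0,0,0]},{"xyz":[0,0,-0.4],"rotation":[0,0,0]},{"xyz":[0,0,-0.2],"rotation":[0,0,0]},{"xyz":[0,0,0],"rotation":[0,0,0]},{"xyz":[0,0,0],"rotation":[0,0,0]}]'
python3 - <<'E'
from h import *
for c in("scene","top"):
    im=arm.get_image(c); cv2.imwrite(f"pics/{c}4.png",im["image"][:,:,::-1])
a=cv2.imread("pics/scene4.png")[180:310,320:470]; b=cv2.imread("pics/top4.png")[190:320,170:330]
cv2.imwrite("pics/c4.png",np.hstack([cv2.resize(a,(400,347)),cv2.resize(b,(400,347))]))
E
```

```text
time: 6.07
position: [479.7, 286.4, 50.2]
tcp_rot: [[-0.028, 1.0, 0.002], [1.0, 0.028, 0.001], [0.001, 0.002, -1.0]]
contact_force: [0.4, -1.0, -0.0]
grip_width: 0.4
grip_force: 0.0
```

View pics/c4.png

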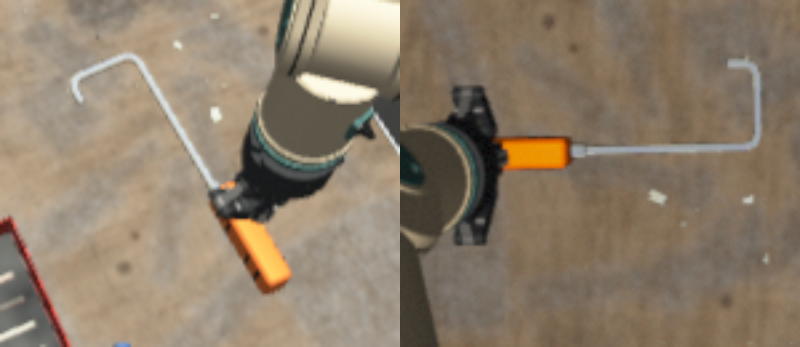

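The hook did not lift. To see whether the fingers really move, I'll compare pictures shut and open at this same pose.

```bash
python3 -m pendant '[{"xyz":[0,0,0],"rotation":[0,0,0]},{"xyz":[0,0,0],"rotation":[0,0,0]},{"xyz":[0,0,0],"rotation":[0,0,0]},{"xyz":[0,0,0],"rotation":[0,0,0]},{"xyz":[0,0,0],"rotation":[0,0,0]},{"xyz":[0,0,0],"rotation":[0,0,0]},{"xyz":[0,0,0],"rotation":[0,0,0]},{"xyz":[0,0,0],"rotation":[0,0,0]}]' 1 80
python3 - <<'E'
from h import *
out=[]
for c,(r,k) in dict(scene=(215,375),top=(200,160)).items():
    im=arm.get_image(c); cv2.imwrite(f"pics/{c}5.png",im["image"][:,:,::-1])
    A,B=[cv2.imread(f"pics/{c}{i}.png") for i in(4,5)]
    d=cv2.absdiff(A,B).max(2)>25; print(c,d.sum(),[(a.min(),a.max()) for a in np.nonzero(d)] if d.any() else 0, proj(im,[[479.7,286.4,50]]))
    out.append(np.hstack([cv2.resize(x[r:r+70,k:k+95],(390,288),interpolation=cv2.INTER_CUBIC) for x in(A,B)]))
cv2.imwrite("pics/c5.png",np.vstack(out))
E
```

```text
time: 6.83
position: [479.1, 286.2, 49.3]
tcp_rot: [[-0.028, 1.0, 0.0], [1.0, 0.028, -0.0], [-0.0, 0.0, -1.0]]
contact_force: [0.4, -0.2, -0.1]
grip_width: 85.4
grip_force: 0.0
scene 761 [(np.int64(7), np.int64(269)), (np.int64(392), np.int64(577))] [[414.72376141 264.66902962]]
top 598 [(np.int64(78), np.int64(382)), (np.int64(99), np.int64(213))] [[213.40177861 247.16638906]]
```

View pics/c5.png

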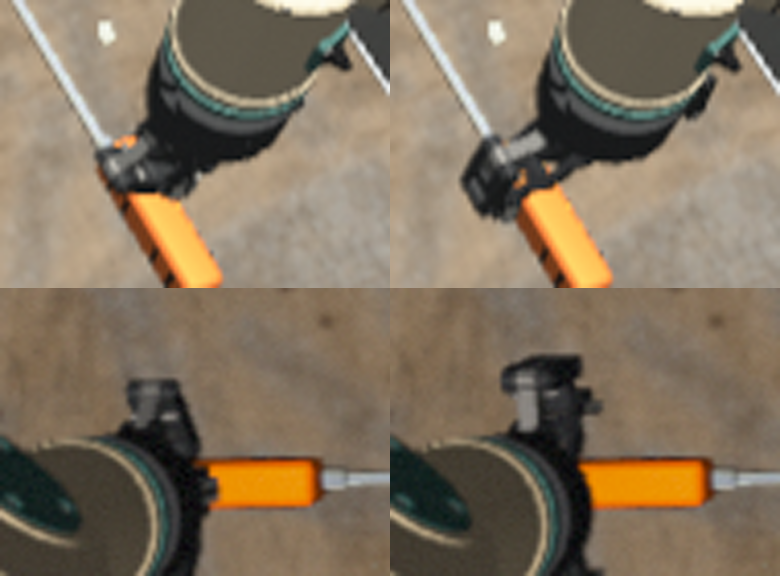

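Fingers do move (shut on the left, open on the right). So they shut without the handle between them, which means the tool may sit higher than reported. I'll overlay the predicted fingertip positions.

```bash
python3 - <<'E'
from h import *
ims={c:arm.get_image(c) for c in("scene","top")}
rows=[]
for c,(r,k) in dict(scene=(220,380),top=(215,180)).items():
    row=[]
    for i,z0 in((2,10.3),(4,50)):
        A=cv2.imread(f"pics/{c}{i}.png")[r:r+58,k:k+80]
        A=cv2.resize(A,None,fx=5,fy=5,interpolation=cv2.INTER_CUBIC)
        for dz,col in((0,(0,0,255)),(40,(255,255,0))):
            P=[[479.4,286.3+s,z0+dz] for s in(-11,11)]
            q=((proj(ims[c],P)-[k,r]+.5)*5).astype(int)
            cv2.line(A,tuple(map(int,q[0])),tuple(map(int,q[1])),col,1)
        row.append(A)
    rows.append(np.hstack(row))
cv2.imwrite("pics/c6.png",np.vstack(rows))
E
```

```text
(no output)
```

View pics/c6.png

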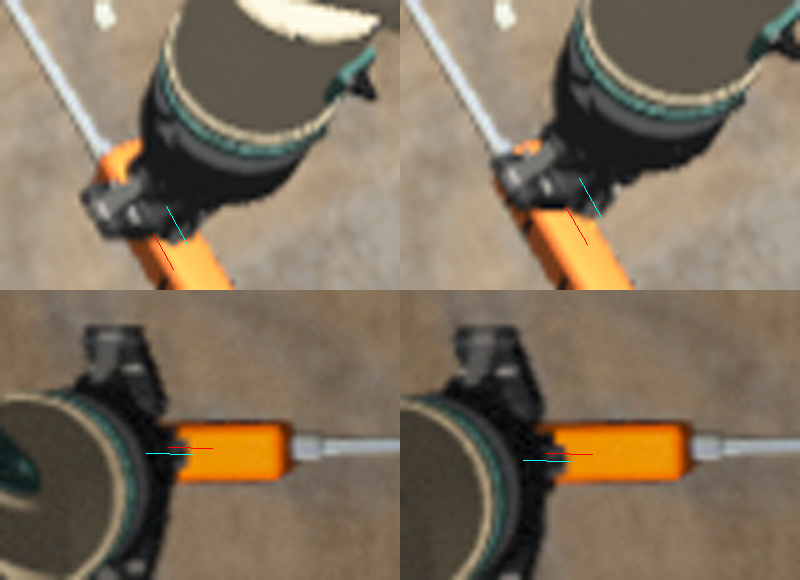

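The overlay shows the fingertip matching the cyan marks (about 40 mm higher than reported) in both views and at both heights. The real tip is therefore about 42 mm above the reported z. I'll descend further, watching the force.

```bash
python3 -m pendant '[{"xyz":[0,0,0.5],"rotation":[0,0,0]},{"xyz":[0,0,0.6],"rotation":[0,0,0]},{"xyz":[0,0,0.6],"rotation":[0,0,0]},{"xyz":[0,0,0.5],"rotation":[0,0,0]},{"xyz":[0,0,0.1],"rotation":[0,0,0]},{"xyz":[0,0,0],"rotation":[0,0,0]}]' 1 && python3 -m pendant '[{"xyz":[0,0,0.17],"rotation":[0,0,0]},{"xyz":[0,0,0.17],"rotation":[0,0,0]},{"xyz":[0,0,0],"rotation":[0,0,0]},{"xyz":[0,0,0],"rotation":[0,0,0]}]'
```

```text
time: 7.53
position: [478.4, 285.8, -20.5]
tcp_rot: [[-0.028, 1.0, -0.002], [1.0, 0.028, -0.001], [-0.001, -0.002, -1.0]]
contact_force: [-0.8, 0.5, 0.3]
grip_width: 85.1
grip_force: 0.0
time: 7.87
position: [479.2, 286.3, -29.6]
tcp_rot: [[-0.028, 1.0, 0.0], [1.0, 0.028, 0.0], [0.0, 0.0, -1.0]]
contact_force: [-0.3, 0.6, -0.3]
grip_width: 85.6
grip_force: 0.0
```

```bash
python3 -m pendant '[{"xyz":[0,0,0],"rotation":[0,0,0]},{"xyz":[0,0,0],"rotation":[0,0,0]},{"xyz":[0,0,0],"rotation":[0,0,0]},{"xyz":[0,0,0],"rotation":[0,0,0]},{"xyz":[0,0,0],"rotation":[0,0,0]},{"xyz":[0,0,0],"rotation":[0,0,0]},{"xyz":[0,0,0],"rotation":[0,0,0]}]' -1 80
```

```text
time: 8.45
position: [479.3, 286.5, -29.5]
tcp_rot: [[-0.028, 1.0, 0.001], [1.0, 0.028, 0.0], [0.0, 0.001, -1.0]]
contact_force: [-0.6, -0.2, 4.6]
grip_width: 27.1
grip_force: 79.4
```

Gripped at 27 mm wide and 79 N. Lifting, then moving sideways in front of the opening, then measuring.

```bash
python3 -m pendant '[{"xyz":[0,0,-0.4],"rotation":[0,0,0]},{"xyz":[0,0,-0.5],"rotation":[0,0,0]},{"xyz":[0,0,-0.4],"rotation":[0,0,0]},{"xyz":[-0.4,0.5,0],"rotation":[0,0,0]},{"xyz":[-0.4,0.5,0],"rotation":[0,0,0]},{"xyz":[-0.4,0.5,0],"rotation":[0,0,0]},{"xyz":[-0.4,0.5,0],"rotation":[0,0,0]},{"xyz":[-0.4,0.5,0],"rotation":[0,0,0]},{"xyz":[0,0,0],"rotation":[0,0,0]},{"xyz":[0,0,0],"rotation":[0,0,0]}]' 
python3 - <<'E'
from h import *
for c in("scene","top"):
    im=arm.get_image(c); cv2.imwrite(f"pics/{c}7.png",im["image"][:,:,::-1]); 
    for r in arm.look_for(c,"hook_grip")[:2]: print(c,r)
    # predicted hook points if held rigid: shift of measured pose
    v=[478+75,288-63,np.radians(-88.4)]; cc,s=np.cos(v[2]),np.sin(v[2])
    P=[(v[0]+cc*x-s*y,v[1]+s*x+cc*y,44.5) for x,y in((60,0),(240,0),(240,78),(214,78))]
    print(proj(im,P).round(1).tolist())
    A=cv2.imread(f"pics/{c}7.png")
    if c=="top":T=A[165:285,210:410]
    else: S=A[130:280,270:470]
cv2.imwrite("pics/c7.png",np.hstack([cv2.resize(S,(400,300),interpolation=cv2.INTER_CUBIC),cv2.resize(np.vstack([T,T[:30]*0]),(400,300),interpolation=cv2.INTER_CUBIC)]))
E
```

```text
time: 9.28
position: [556.6, 226.9, 9.5]
tcp_rot: [[-0.025, 1.0, 0.0], [1.0, 0.025, -0.0], [-0.0, 0.0, -1.0]]
contact_force: [-0.5, 0.7, -2.7]
grip_width: 26.5
grip_force: 79.0
scene {'rect': [311.6, 185.1, 393.2, 276.1], 'confidence': 0.68}
[[367.3, 236.6], [338.0, 184.5], [313.2, 194.7], [317.0, 202.0]]
top {'rect': [243.7, 178.2, 340.1, 219.3], 'confidence': 0.91}
[[264.9, 216.1], [339.9, 214.6], [339.2, 182.2], [328.4, 182.4]]
```

View pics/c7.png

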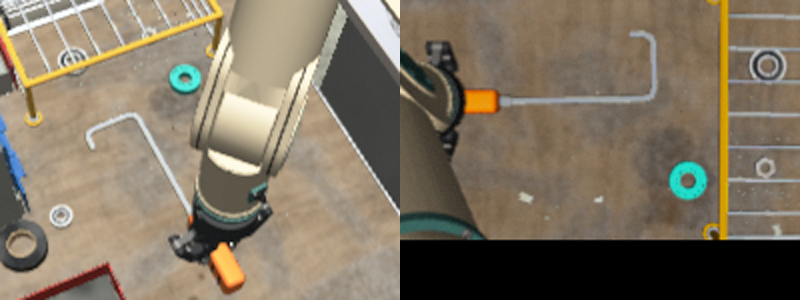

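The hook is held level and follows the prediction: corner at about (337,213) and J corner at (336,183) in the top image. The crook is at about (600,19). Reaching in over the bearing, then lowering.

```bash
python3 -m pendant '[{"xyz":[-0.6,0,0],"rotation":[0,0,0]},{"xyz":[-0.7,0,0],"rotation":[0,0,0]},{"xyz":[-0.8,0,0],"rotation":[0,0,0]},{"xyz":[-0.8,0,0],"rotation":[0,0,0]},{"xyz":[-0.8,0,0],"rotation":[0,0,0]},{"xyz":[-0.8,0,0],"rotation":[0,0,0]},{"xyz":[-0.8,0,0],"rotation":[0,0,0]},{"xyz":[-0.8,0,0],"rotation":[0,0,0]},{"xyz":[0,0,0],"rotation":[0,0,0]},{"xyz":[0,0,0],"rotation":[0,0,0]}]' 
python3 - <<'E'
from h import *
im=arm.get_image("top"); A=im["image"][:,:,::-1]; cv2.imwrite("pics/top8.png",A)
B=arm.get_image("scene")["image"][:,:,::-1]; cv2.imwrite("pics/scene8.png",B)
for r in arm.look_for("top","bearing_center")[:4]: q=r["rect"];print(np.round(q),at(im,((q[0]+q[2])/2,(q[1]+q[3])/2),10).round())
for r in arm.look_for("top","hook_grip")[:4]: print(r)
D=cv2.absdiff(cv2.imread("pics/top7.png"),A).max(2)[165:235,370:440]
# expected bar
s=arm.read_state()["position"];print(s)
cx,cy=600+s[0]-556.6,19+s[1]-226.9; print("crook",cx,cy)
print(proj(im,[[cx-39,cy-27.5,43.5],[cx+39,cy-27.5,43.5]]))
ys,xs=np.nonzero(D>30); print("diff cols",np.bincount(xs,minlength=70).tolist(),"rows",np.bincount(ys,minlength=70).tolist())
E
```

```text
time: 10.32
position: [560.5, 44.1, 9.2]
tcp_rot: [[-0.026, 1.0, -0.0], [1.0, 0.026, -0.001], [-0.001, -0.0, -1.0]]
contact_force: [0.4, 1.0, -2.3]
grip_width: 27.0
grip_force: 78.9
[383. 191. 402. 209.] [ 597. -148.   10.]
[446. 120. 468. 145.] [ 773. -318.   10.]
{'rect': [352.1, 179.4, 415.5, 214.5], 'confidence': 0.76}
[560.82437546  47.58327649   9.31834655]
crook 604.2243754609007 -160.31672351003073
[[411.05696414 212.7457375 ]
 [410.91158365 180.70099223]]
diff cols [3, 0, 0, 1, 3, 3, 3, 3, 3, 3, 3, 3, 3, 3, 3, 3, 3, 3, 3, 3, 3, 3, 3, 3, 4, 4, 4, 3, 3, 3, 3, 6, 7, 7, 7, 7, 7, 6, 7, 6, 8, 11, 28, 25, 19, 0, 0, 0, 0, 0, 0, 0, 0, 0, 0, 0, 0, 0, 0, 0, 0, 0, 0, 0, 0, 0, 0, 0, 0, 0] rows [0, 0, 0, 0, 0, 0, 0, 0, 0, 0, 0, 0, 0, 0, 8, 11, 12, 10, 4, 3, 3, 3, 3, 3, 0, 0, 3, 3, 3, 3, 3, 3, 3, 3, 3, 3, 3, 3, 3, 3, 0, 0, 3, 3, 4, 4, 20, 40, 39, 24, 0, 0, 0, 0, 0, 0, 0, 0, 0, 0, 0, 0, 0, 0, 0, 0, 0, 0, 0, 0]
```

Lowering behind the bearing (bar ≈14 mm beyond its back edge).

```bash
python3 -m pendant '[{"xyz":[0,0,0.3],"rotation":[0,0,0]},{"xyz":[0,0,0.4],"rotation":[0,0,0]},{"xyz":[0,0,0.35],"rotation":[0,0,0]},{"xyz":[0,0,0.15],"rotation":[0,0,0]},{"xyz":[0,0,0],"rotation":[0,0,0]},{"xyz":[0,0,0],"rotation":[0,0,0]},{"xyz":[0,0,0],"rotation":[0,0,0]}]' 
python3 - <<'E'
from h import *
im=arm.get_image("top"); A=im["image"][:,:,::-1]; cv2.imwrite("pics/top9.png",A)
for r in arm.look_for("top","bearing_center")[:4]: q=r["rect"];print(np.round(q),at(im,((q[0]+q[2])/2,(q[1]+q[3])/2),10).round())
D=cv2.absdiff(cv2.imread("pics/top7.png"),A).max(2)[165:235,370:440]
ys,xs=np.nonzero(D>30); print("cols",np.bincount(xs,minlength=70).tolist(),"rows",np.bincount(ys,minlength=70).tolist())
print([at(im,(c,200),4.5).round() for c in(405,410,415)],[at(im,(400,c),4.5).round() for c in(180,215)])
print(arm.read_state()["contact_force"])
E
```

```text
time: 11.1
position: [560.9, 45.5, -27.0]
tcp_rot: [[-0.028, 1.0, -0.0], [1.0, 0.028, 0.0], [0.0, -0.0, -1.0]]
contact_force: [-0.9, -0.3, -1.5]
grip_width: 26.7
grip_force: 79.0
[448. 121. 469. 144.] [ 772. -322.   10.]
cols [2, 0, 0, 1, 3, 3, 3, 3, 3, 3, 3, 3, 3, 3, 4, 4, 4, 3, 3, 3, 3, 3, 3, 3, 4, 4, 4, 5, 7, 7, 7, 7, 7, 7, 7, 6, 8, 10, 27, 24, 11, 0, 0, 0, 0, 0, 0, 0, 0, 0, 0, 0, 0, 0, 0, 0, 0, 0, 0, 0, 0, 0, 0, 0, 0, 0, 0, 0, 0, 0] rows [0, 0, 0, 0, 0, 0, 0, 0, 0, 0, 0, 0, 0, 0, 0, 7, 10, 12, 11, 4, 3, 3, 2, 2, 0, 0, 2, 2, 2, 2, 2, 3, 3, 3, 3, 3, 3, 3, 4, 3, 0, 0, 3, 3, 3, 4, 26, 36, 35, 16, 0, 0, 0, 0, 0, 0, 0, 0, 0, 0, 0, 0, 0, 0, 0, 0, 0, 0, 0, 0]
[array([ 598., -182.,    4.]), array([ 598., -195.,    4.]), array([ 598., -208.,    4.])] [array([ 648., -169.,    4.]), array([ 560., -169.,    4.])]
[ 0.32103008  0.18496638 -1.99347553]
```

Everything is inside the crook: bar at y≈-191, J at x≈643, shaft at x≈566, bearing centre ≈602. Drawing out gently.

```bash
python3 -m pendant '[{"xyz":[0.1,0,0.05],"rotation":[0,0,0]},{"xyz":[0.15,0,0],"rotation":[0,0,0]},{"xyz":[0.2,0,0],"rotation":[0,0,0]},{"xyz":[0.25,0,0],"rotation":[0,0,0]},{"xyz":[0.3,0,0],"rotation":[0,0,0]},{"xyz":[0.3,0,0],"rotation":[0,0,0]},{"xyz":[0.3,0,0],"rotation":[0,0,0]},{"xyz":[0.3,0,0],"rotation":[0,0,0]},{"xyz":[0.3,0,0],"rotation":[0,0,0]},{"xyz":[0.3,0,0],"rotation":[0,0,0]}]' && python3 -m pendant '[{"xyz":[0.3,0,0],"rotation":[0,0,0]},{"xyz":[0.3,0,0],"rotation":[0,0,0]},{"xyz":[0.3,0,0],"rotation":[0,0,0]},{"xyz":[0.3,0,0],"rotation":[0,0,0]},{"xyz":[0.3,0,0],"rotation":[0,0,0]},{"xyz":[0.3,0,0],"rotation":[0,0,0]},{"xyz":[0.3,0,0],"rotation":[0,0,0]},{"xyz":[0.3,0,0],"rotation":[0,0,0]},{"xyz":[0.2,0,0],"rotation":[0,0,0]},{"xyz":[0.1,0,0],"rotation":[0,0,0]}]'
python3 - <<'E'
from h import *
for c in("top","scene"):
    im=arm.get_image(c); A=im["image"][:,:,::-1]; cv2.imwrite(f"pics/{c}10.png",A)
    for n in("bearing_center","nut_center","hook_grip"):
        for r in arm.look_for(c,n)[:5]: q=r["rect"];print(c,n,np.round(q),round(r["confidence"],2),at(im,((q[0]+q[2])/2,(q[1]+q[3])/2),10).round())
E
```

```text
time: 12.03
position: [558.7, 121.5, -28.4]
tcp_rot: [[-0.028, 1.0, -0.0], [1.0, 0.028, 0.0], [0.0, -0.0, -1.0]]
contact_force: [0.1, -1.4, -1.9]
grip_width: 27.0
grip_force: 79.0
time: 12.87
position: [556.4, 203.0, -28.3]
tcp_rot: [[-0.029, 1.0, 0.0], [1.0, 0.029, 0.001], [0.001, 0.0, -1.0]]
contact_force: [-0.2, -1.0, -1.3]
grip_width: 26.8
grip_force: 79.0
top bearing_center [341. 244. 363. 263.] 0.82 [464. -48.  10.]
top bearing_center [448. 120. 468. 144.] 0.72 [ 773. -320.   10.]
top bearing_center [325. 191. 344. 210.] 0.58 [595.  -3.  10.]
top nut_center [390. 247. 397. 252.] 0.38 [ 473. -151.   10.]
top hook_grip [263. 180. 351. 221.] 0.88 [594.  66.  10.]
scene bearing_center [316. 189. 333. 209.] 0.55 [607.  -6.  10.]
scene bearing_center [356. 165. 365. 178.] 0.53 [471. -48.  10.]
scene hook_grip [308. 186. 387. 273.] 0.78 [587. 111.  10.]
```

The bearing is out at about (600,-4) and the nut is unchanged. Laying the rod down, releasing and rising.

```bash
python3 -m pendant '[{"xyz":[0,0,0.03],"rotation":[0,0,0]},{"xyz":[0,0,0.02],"rotation":[0,0,0]},{"xyz":[0,0,0],"rotation":[0,0,0]},{"xyz":[0,0,0],"rotation":[0,0,0]}]' && python3 -m pendant '[{"xyz":[0,0,0],"rotation":[0,0,0]},{"xyz":[0,0,0],"rotation":[0,0,0]},{"xyz":[0,0,0],"rotation":[0,0,0]},{"xyz":[0,0,0],"rotation":[0,0,0]},{"xyz":[0,0,0],"rotation":[0,0,0]},{"xyz":[0,0,0],"rotation":[0,0,0]},{"xyz":[0,0,0],"rotation":[0,0,0]},{"xyz":[0,0,0],"rotation":[0,0,0]}]' 1 && python3 -m pendant '[{"xyz":[0,0,-0.3],"rotation":[0,0,0]},{"xyz":[0,0,-0.6],"rotation":[0,0,0]},{"xyz":[0,0,-0.8],"rotation":[0,0,0]},{"xyz":[0,0,-0.8],"rotation":[0,0,0]},{"xyz":[0,0,-0.8],"rotation":[0,0,0]},{"xyz":[0.5,0,-0.6],"rotation":[0,0,0]},{"xyz":[0.8,0,0],"rotation":[0,0,0]},{"xyz":[0.5,0,0],"rotation":[0,0,0]},{"xyz":[0,0,0],"rotation":[0,0,0]},{"xyz":[0,0,0],"rotation":[0,0,0]}]'
python3 - <<'E'
from h import *
o=[]
for c in("top","scene"):
    im=arm.get_image(c); A=im["image"][:,:,::-1]; cv2.imwrite(f"pics/{c}11.png",A)
    for n in("bearing_center","nut_center","hook_grip"):
        for r in arm.look_for(c,n)[:4]: q=r["rect"];print(c,n,np.round(q),at(im,((q[0]+q[2])/2,(q[1]+q[3])/2),10).round())
    o.append(A[140:290,230:430] if c=="top" else A[130:280,270:470])
cv2.imwrite("pics/c11.png",np.hstack([cv2.resize(a,(400,300),interpolation=cv2.INTER_CUBIC) for a in o]))
E
```

```text
time: 13.6
position: [556.7, 201.1, -29.5]
tcp_rot: [[-0.028, 1.0, 0.0], [1.0, 0.028, -0.0], [-0.0, 0.0, -1.0]]
contact_force: [-0.3, -1.0, 3.2]
grip_width: 27.0
grip_force: 79.8
time: 14.27
position: [556.5, 201.4, -29.9]
tcp_rot: [[-0.028, 1.0, 0.0], [1.0, 0.028, 0.0], [0.0, 0.0, -1.0]]
contact_force: [0.1, -0.4, -0.1]
grip_width: 85.4
grip_force: 0.0
time: 15.1
position: [554.0, 256.0, 86.7]
tcp_rot: [[-0.03, 1.0, -0.001], [1.0, 0.03, -0.001], [-0.001, -0.001, -1.0]]
contact_force: [0.5, -0.1, 0.3]
grip_width: 85.4
grip_force: 0.0
top bearing_center [448. 119. 468. 144.] [ 775. -320.   10.]
top bearing_center [342. 244. 364. 268.] [457. -50.  10.]
top bearing_center [327. 190. 344. 208.] [598.  -6.  10.]
top nut_center [389. 244. 400. 252.] [ 478. -153.   10.]
top hook_grip [229. 180. 349. 221.] [594. 110.  10.]
scene bearing_center [356. 166. 371. 179.] [463. -41.  10.]
scene bearing_center [318. 191. 333. 212.] [608.   4.  10.]
scene hook_grip [310. 188. 388. 271.] [583. 113.  10.]
```

View pics/c11.png

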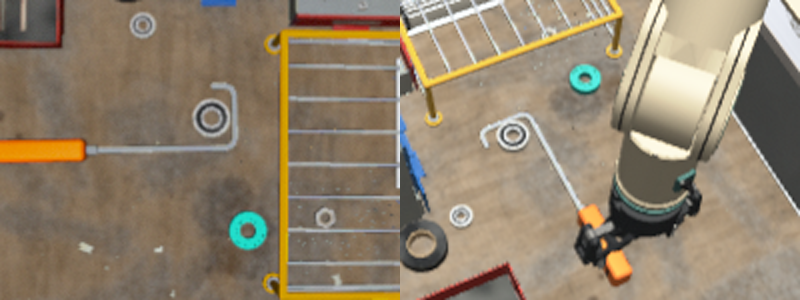

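The picture shows the bearing at (210,118) lying in the crook. It and the hook (bar at column 235) are clear of the guard front (≈283). The nut is still at (325,217), the turquoise ring has not moved, and the gripper is above the handle, free of it.

```bash
python3 -c "
from workcell import arm
print(arm.hand_in())"
```

```text
the job is handed in; nothing more can be done
None
```

The job is handed in: the bearing lies clear in front of the guard's open side, the rod is flat with its hook outside and released, the nut stayed put, and it took about 15 s of the 42 s; the first grasp closed empty because the fingertips sat about 40 mm above the reported height, and the second held.

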